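Return the loose chuck tooling to its storage blocks

TASK

Four pieces of tooling stand loose on the bench: a large and a small spring collet, a collet nut and a dark flanged sleeve. Put each one into the empty place of the orange storage block that holds its own kind: each collet upright down in its round socket, the nut flat on the block over its steel post, and the sleeve upright with the flat of its collar turned to the flat of the recess so that it sinks fully home. Let go of them all, and do not shift the micrometer or the yellow and white insert box.

Things in the scene. Friction and masses are not known exactly. Their poses are not given: they have to be found in the camera images.
- large_collet: Large slit spring collet of bright steel, 40 mm high, standing on its nose. Origin at the centre of its underside, z up. Underside 27 mm across, widening to 33 mm from 5 to 12 mm height, then tapering to 23 mm at the top. 0.11 kg. Round: it can be grasped across at any yaw.
- small_collet: Small slit spring collet of bright steel, 32 mm high, standing on its nose. Origin at the centre of its underside, z up. Underside 21 mm across, widening to 26 mm from 4 to 9 mm height, then tapering to 18 mm at the top. 0.06 kg. Round: it can be grasped across at any yaw.
- collet_nut: Collet nut: a bright steel ring 50 mm across and 20 mm high, lying flat, with a through hole 27 mm across at the underside and wider above. Its outside is round, 50 mm across from 2 to 6 mm height and about 44 mm at the top. Origin at the centre of its underside, z up. 0.16 kg. It can be grasped across the outside at any yaw.
- sleeve: Dark flanged sleeve, 30 mm high: round body 28 mm across, 16 mm high; above it a 14 mm thick collar 44 mm across with one flat, 15 mm from the axis, facing the sleeve's own -x; bright 16 mm bore. Origin: centre of its underside, z up. 0.15 kg. Grasp the collar across its round sides, along its own y.
- block_large_collet: Fixed orange block, 26 mm high, 64 mm wide (y). Origin: under its empty front place, on the bench; front edge 34 mm to -x; +x points to the second place, holding a fixed large collet 56 mm behind (28 mm above the block's top). Empty place: round socket 38 mm wide, 12 mm deep, flat floor at 14 mm height.
- block_small_collet: Fixed orange block, 26 mm high, 64 mm wide (y). Origin: under its empty front place, on the bench; front edge 34 mm to -x; +x points to the second place, holding a fixed small collet 56 mm behind (22 mm above the block's top). Empty place: round socket 31.6 mm wide, 10 mm deep, flat floor at 16 mm height.
- block_nut: Fixed orange block, 26 mm high, 64 mm wide (y). Origin: under its empty front place, on the bench; front edge 34 mm to -x; +x points to the second place, holding a fixed nut 60 mm behind (20 mm above the block's top). Empty place: steel post 18 mm thick, 12 mm high, tapered tip, standing on the flat top (height 26 mm) on which the nut shall lie.
- block_sleeve: Fixed orange block, 26 mm high, 64 mm wide (y). Origin: under its empty front place, on the bench; front edge 34 mm to -x; +x points to the second place, holding a fixed sleeve 60 mm behind. Empty place: recess 50 mm wide, 6 mm deep, flat on its -x side 17.5 mm from the middle; in it a 34 mm bore. With sleeve x along block x (to 8 deg) it sinks to origin height 4 mm, else stays 6 mm high.
- micrometer: Bystander: outside micrometer lying flat, loose, 45 x 134 x 15 mm, origin at the centre of its underside, long along its y.
- yellow_box: Bystander: insert box with yellow base and white lid, loose, 47 x 69 x 18 mm, long along its y, origin at the centre of its underside.
Things that resemble listed ones, but are neither listed nor needed, are in the scene too. Leave any pink or purple look-alike of the sleeve alone.

How it is judged:
By the outcome, as a careful person would: the job done as asked, in the order asked, and still so for the second after the job is handed in, with the robot touching nothing.
It also fails if it takes over 112 s, if anything falls off the work surface, if the arm or the gripper's body presses on something with over 40 N, if the wrist force passes 120 N, or if a joint passes its speed limit or range.

ROBOT

A 6-joint arm with a two-finger parallel gripper is mounted at the origin on a cart in front of the work surface, level with it; the furniture and walls round the work are solid. World frame = base frame: x ahead of the robot, y to its left, z up, the work surface at z = 0. Lengths are in m, angles in degrees, forces in N, time in s.
With the tool pointing down it reaches from about 0.25 to 0.725 m from the base axis. Payload 9.7 kg.
Tool frame: the origin (TCP) lies between the finger pads; the fingertips stand bot.tcp_to_tips ahead of it and the grasp point (between the pads) lies 11 mm behind it (bot.tcp_to_tips is the distance from the TCP to the fingertips, in m); z points along the fingers, y is the line along which they close (so a half turn about z gives the same grasp; the last joint's range is limited). The gripper opens to 85 mm and grips with 20 to 120 N. Pads are 22 mm wide; open, the fingers measure 114 mm over their backs; the gripper's body (76 mm by 85 mm) begins 54 mm behind the grasp point. The pads swing forward as they close: fully open they stand 13 mm farther back than shut.
Start: joints at [-75.401, 4.979, 10.078, 95.1, 0, 90], TCP at [0.139, -0.532, 0.239] pointing down, gripper open.
Joint ranges: [-179.16, 179.16], [-48.56, 103.87], [-65.8, 70.77], [-126.05, 130.52], [-82.76, 87.17], [-180, 180]. Speed limits (degrees/s): [127.2, 127.2, 147.25, 180, 180, 180].

INTERFACE

Orientations are given as [roll, pitch, yaw] about the fixed x, y, z axes, in that order (R = Rz(yaw) Ry(pitch) Rx(roll)).
In Python, from workcell import bot gives the robot as it stands. The module is installed in compiled form; this text tells all that it offers.
- The arm moves only by the tool carry_out, never from a script. Its arguments are lists of equal length, an entry for each row: "linear": the shift along the world's x, y, z normalised to -1 to 1, where 1 is 2 cm, a list of three; "rotation": the turn, a rotation vector about the world's x, y, z normalised to -1 to 1, where 1 is 8 degrees, a list of three; "grip": the closure, from -1 (fully open) to 1 (shut). In form: {"linear": [[tx, ty, tz], ...], "rotation": [[rx, ry, rz], ...], "grip": [grip, ...]}. A call has 1 to 12 rows; each row shifts and turns the commanded pose from where the row before left it; what a row does not reach is not made up. A row lasts 1/10 s, in which the tool goes at most 50 mm and 8.59 degrees, less where a joint would pass 70% of its speed; a pose out of reach is approached as far as the arm can. A call with a number of a shift or a turn outside -1 to 1 is refused whole. A call with a gripper value outside its range is refused whole. The fingers move at their own pace and stop on an object; "grip_force" is the grip in N (left out, the last holds). Time passes only in rows, so rows that do not move let the fingers close. It gives the time, the measured TCP pose, the force, the opening and the grip force at its end, in the units of the state.
- bot.get_obs(): the state, without advancing time (a new reading comes with each control period).
- bot.camera(name): name is "scene" or "top"; returns the picture (400x640x3 uint8, blue, green, red); there is no depth.
- bot.camera_model(name): a dict with "fx", "fy", "cx", "cy" (pixels), "distortion" ([k1, k2, p1, p2, k3] as OpenCV has them; the pictures are not rectified), "camera_from_world" (4x4, takes a point from world to camera coordinates). Camera axes: x right, y up, looking along -z (the intrinsics and any distortion apply to the point x, -y, -z); pixel columns grow to the right and rows downward; lengths in m; the calibration is good to about 2 mm. A picture is of the moment at which its call begins. camera_model takes no time and is no camera call.
- bot.job_done(): hands the job in; it is judged then, once.
The state is a dict: "time": time; "q": joint angles; "qd": joint speeds; "joint_efforts": joint torques, N m; "ee_pos": TCP position; "tcp_rot": TCP orientation; "wrist_force": force on the tool from outside, world axes, zero at the start; "torque": the same for the moment, N m; "opening": finger opening in m; "grasp_force": force on a finger pad.
Only numpy, scipy, OpenCV 4.12 (cv2) and the standard library are available. Lean on these libraries where they do the work, as an engineer would, in place of code of your own. Each camera call takes 0.05 s, during which the arm holds its last target. There are 200 camera calls.

## Working session

There is one attempt and no reset: what is moved stays moved. The work goes in short steps, Python scripts to look and compute and a tool call to move; the robot and the scene stay as the last step left them, time stands still between calls to the robot, and variables do not carry over. Pictures are saved under pics/ and viewed, at most 17 in all, crops included, and the job is handed in when it is done.

Besides the shell and the picture viewer there is one more tool, called after "Request:" as name(argument=value, ...) on one line, values as JSON. carry_out: Moves the arm, as the interface text tells. Its arguments: {"type":"object","properties":{"linear":{"type":"array","items":{"type":"array","items":{"type":"number"}}},"rotation":{"type":"array","items":{"type":"array","items":{"type":"number"}}},"grip":{"type":"array","items":{"type":"number"}},"grip_force":{"type":"number"}},"required":["linear","rotation","grip"]}

```bash
mkdir -p pics
python3 - <<'E'
from workcell import bot
import cv2
for n in("scene","top"):
    cv2.imwrite(f"pics/{n}0.png",bot.camera(n)); m=bot.camera_model(n); print(n,m)
print(bot.get_obs(),bot.tcp_to_tips)
E
```

```text
scene {'fx': 393.9090003259316, 'fy': 393.9090003259316, 'cx': 318.2146839313997, 'cy': 197.90338795019903, 'distortion': array([-0.07038986,  0.        ,  0.        ,  0.        ,  0.        ]), 'camera_from_world': array([[-0.86570286, -0.49990855,  0.02549516,  0.53107736],
       [ 0.24113526, -0.37186215,  0.89642196, -0.15651116],
       [-0.43864831,  0.78218284,  0.4424677 , -0.91157331],
       [ 0.        ,  0.        ,  0.        ,  1.        ]])}
top {'fx': 492.3299085752117, 'fy': 492.3299085752117, 'cx': 313.78826767230373, 'cy': 196.73898495464834, 'distortion': array([-0.01403574,  0.        ,  0.        ,  0.        ,  0.        ]), 'camera_from_world': array([[-0.01430161, -0.99986503, -0.00808556,  0.05116723],
       [ 0.98393656, -0.01551193,  0.17784329, -0.55637697],
       [-0.17794471, -0.00541224,  0.9840256 , -0.98302325],
       [ 0.        ,  0.        ,  0.        ,  1.        ]])}
{'time': 0.1, 'q': array([-7.54025195e+01,  5.00824301e+00,  1.00416702e+01,  9.50993107e+01,
        1.01319925e-03,  9.00015026e+01]), 'qd': array([-0.07273396, -0.09061823, -0.01813384,  0.09026984, -0.09621109,
        0.08773455]), 'joint_efforts': array([ 5.03099454e-04, -5.21563697e+01,  4.65653014e+01,  1.61996606e-02,
       -2.14682433e-05,  2.27655318e-05]), 'ee_pos': array([ 0.1385746 , -0.53207258,  0.2386751 ]), 'tcp_rot': array([-1.79934116e+02, -1.01147075e-03,  1.45959768e+01]), 'wrist_force': array([-0.92891479,  0.31539389,  0.21388977]), 'torque': array([-0.02959024, -0.01951757, -0.01036586]), 'grasp_force': 0.0, 'opening': 0.08491561710348486} 0.008
```

View pics/scene0.png

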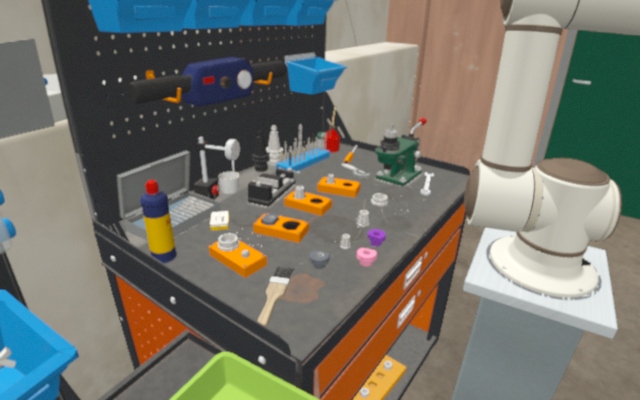

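View pics/top0.png

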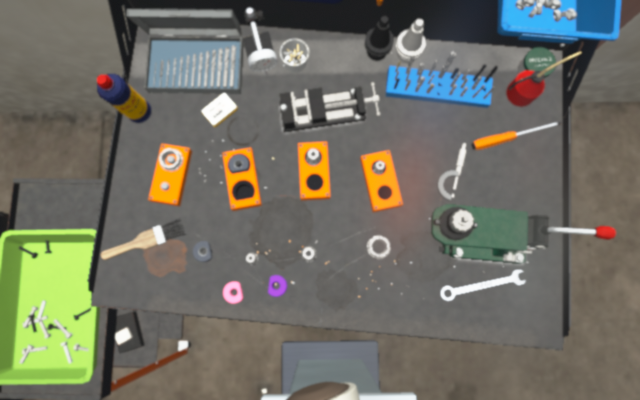

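The top view shows four blocks in the row at y≈180 px: nut (168,173), sleeve (241,178), and two collet blocks (313,170) and (381,180). The loose parts are the sleeve (201,250), two collets (251,257) and (308,253), and the nut (378,246). Next I'll make rectified, enlarged views.

```bash
cat > h.py <<'E'
import numpy as np, cv2
from workcell import bot
def proj(P,n="top"):
    m=bot.camera_model(n); P=np.asarray(P,float).reshape(-1,3)
    c=P@m["camera_from_world"][:3,:3].T+m["camera_from_world"][:3,3]
    K=np.array([[m["fx"],0,m["cx"]],[0,m["fy"],m["cy"]],[0,0,1]])
    return cv2.projectPoints((c*[1,-1,-1]).reshape(-1,1,3),np.zeros(3),np.zeros(3),K,m["distortion"])[0].reshape(-1,2)
def world(uv,z,n="top"):
    m=bot.camera_model(n); K=np.array([[m["fx"],0,m["cx"]],[0,m["fy"],m["cy"]],[0,0,1]])
    p=cv2.undistortPoints(np.asarray(uv,float).reshape(-1,1,2),K,m["distortion"]).reshape(-1,2)
    T=m["camera_from_world"]; R=T[:3,:3]; o=-R.T@T[:3,3]
    d=np.c_[p[:,0],-p[:,1],-np.ones(len(p))]@R
    return o+d*((z-o[2])/d[:,2])[:,None]
def ortho(im,z,x0,x1,y0,y1,s,n="top"):
    """x up, y left, s px per m; pixel(u,v): x=x1-v/s, y=y1-u/s"""
    v,u=np.mgrid[0:int((x1-x0)*s),0:int((y1-y0)*s)]
    q=proj(np.c_[(x1-v/s).ravel(),(y1-u/s).ravel(),np.full(u.size,z)],n).reshape(*u.shape,2).astype(np.float32)
    return cv2.remap(im,q[...,0],q[...,1],cv2.INTER_CUBIC)
E
python3 - <<'E'
from h import *
px=dict(nutb=(165,186),slb=(243,190),c1=(314,183),c2=(384,194),sleeve=(201,250),ca=(251,257),cb=(308,253),nut=(378,246),mic=(455,172),box=(219,109))
for k,v in px.items(): print(k,world(v,.02)[0].round(3))
im=np.median([bot.camera("top") for _ in range(5)],0).astype(np.uint8); np.save("top.npy",im)
print(np.abs(im.astype(int)-bot.camera("top")).mean())
s=1400
a=ortho(im,.026,.51,.69,-.17,.38,s); b=ortho(im,.02,.36,.50,-.17,.38,s)
print(a.shape,b.shape)
cv2.imwrite("pics/o1.png",np.vstack([a,b]))
E
```

```text
nutb [0.591 0.367 0.02 ]
slb [0.58  0.196 0.02 ]
c1 [0.593 0.042 0.02 ]
c2 [ 0.566 -0.109  0.02 ]
sleeve [0.451 0.284 0.02 ]
ca [0.435 0.178 0.02 ]
cb [0.442 0.057 0.02 ]
nut [ 0.454 -0.092  0.02 ]
mic [ 0.612 -0.265  0.02 ]
box [0.765 0.252 0.02 ]
0.2625078125
(251, 770, 3) (196, 770, 3)
```

View pics/o1.png

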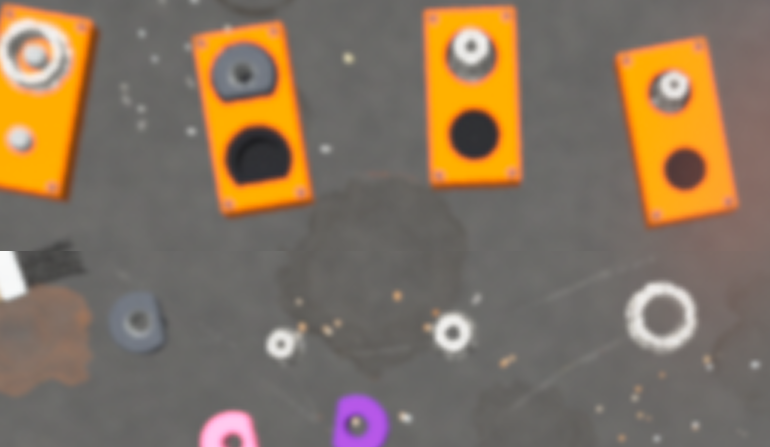

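The rectified view shows the sockets (ortho px): large (474,135), small (685,168), sleeve recess (258,157) and nut post (19,139). Loose parts: large collet (453,332), small collet (281,344), nut (661,315), and the sleeve (138,322) with its flat facing right (world -y). Now I'll fit these precisely.

```bash
cat > m.py <<'E'
from h import *
im=np.load("top.npy"); s=2000
def toW(p,x1,y1): return np.array([x1-p[1]/s,y1-p[0]/s])
tiles=[]
for n,(x,y) in dict(nutb=(.61,.37),slb=(.60,.20),big=(.61,.04),small=(.585,-.10)).items():
    x1,y1=x+.09,y+.075
    o=ortho(im,.026,x-.09,x1,y-.075,y1,s)
    hsv=cv2.cvtColor(o,cv2.COLOR_BGR2HSV)
    m=((hsv[...,0]>10)&(hsv[...,0]<28)&(hsv[...,1]>150)&(hsv[...,2]>190)).astype(np.uint8)
    m=cv2.morphologyEx(m,cv2.MORPH_OPEN,np.ones((9,9)))
    c=max(cv2.findContours(m,cv2.RETR_EXTERNAL,cv2.CHAIN_APPROX_NONE)[0],key=cv2.contourArea)
    r=cv2.minAreaRect(c); b=cv2.boxPoints(r)
    W=np.array([toW(p,x1,y1) for p in b]); W=W[np.argsort(W[:,0])]
    f=W[:2].mean(0); k=W[2:].mean(0); d=(k-f)/np.linalg.norm(k-f)
    print(n,"rect",np.array(r[1])/s*1000,"yaw",np.degrees(np.arctan2(d[1],d[0])).round(2),"place",(f+.034*d).round(4))
    inn=np.zeros_like(m); cv2.drawContours(inn,[cv2.boxPoints(((r[0]),(r[1][0]-24,r[1][1]-24),r[2])).astype(int)],-1,1,-1)
    h=cv2.morphologyEx(inn&((hsv[...,1]<110)|(hsv[...,2]<110)).astype(np.uint8),cv2.MORPH_OPEN,np.ones((7,7)))
    for q in cv2.findContours(h,cv2.RETR_EXTERNAL,cv2.CHAIN_APPROX_NONE)[0]:
        if cv2.contourArea(q)>400:
            bx,by,bw,bh=cv2.boundingRect(q); print("  hole",toW((bx+bw/2,by+bh/2),x1,y1).round(4),"size mm",bw/2,bh/2)
            cv2.drawContours(o,[q],-1,(255,0,0),1)
    cv2.drawContours(o,[b.astype(int)],-1,(0,255,0),1); tiles.append(o[60:,:])
tl2=[]
for n,(x,y,z) in dict(sleeve=(.451,.284,.03),ca=(.433,.178,.032),cb=(.438,.057,.04),nut=(.454,-.092,.02)).items():
    x1,y1=x+.0375,y+.0375; S=4000
    o=ortho(im,z,x-.0375,x1,y-.0375,y1,S)
    for t in range(-30,31,10):
        L=int(150-t*4); cv2.line(o,(L,0),(L,5 if t else 12),(0,255,0),1); cv2.line(o,(0,L),(5 if t else 12,L),(0,255,0),1)
    tl2.append(o)
cv2.imwrite("pics/o2.png",cv2.resize(np.hstack(tiles),(800,int(800*300/1200))))
cv2.imwrite("pics/o3.png",np.vstack([np.hstack(tl2[:2]),np.hstack(tl2[2:])]))
E
python3 m.py
```

```text
nutb rect [ 66.0440979  129.76223755] yaw -10.43 place [0.5878 0.3633]
  hole [0.5908 0.366 ] size mm 17.0 16.5
  hole [0.6505 0.3542] size mm 51.5 52.0
slb rect [129.78543091  66.48545074] yaw 9.61 place [0.5756 0.195 ]
  hole [0.579  0.1953] size mm 43.5 39.0
  hole [0.6387 0.2058] size mm 45.5 40.5
big rect [125.69551086  65.85514832] yaw 2.2 place [0.5929 0.0415]
  hole [0.594  0.0412] size mm 31.5 32.0
  hole [0.6507 0.0432] size mm 32.5 37.5
small rect [125.63867188  66.05680847] yaw 11.08 place [ 0.5681 -0.1086]
  hole [ 0.5692 -0.109 ] size mm 24.0 24.5
  hole [ 0.6247 -0.099 ] size mm 27.0 29.5Traceback (most recent call last):
  File "m.py", line 31, in <module>
    cv2.imwrite("pics/o3.png",np.vstack([np.hstack(tl2[:2]),np.hstack(tl2[2:])]))
                              ~~~~~~~~~^^^^^^^^^^^^^^^^^^^^^^^^^^^^^^^^^^^^^^^^^
    return _nx.concatenate(arrs, 0, dtype=dtype, casting=casting)
           ~~~~~~~~~~~~~~~^^^^^^^^^^^^^^^^^^^^^^^^^^^^^^^^^^^^^^^
ValueError: all the input array dimensions except for the concatenation axis must match exactly, but along dimension 1, the array at index 0 has size 599 and the array at index 1 has size 600
```

View pics/o2.png

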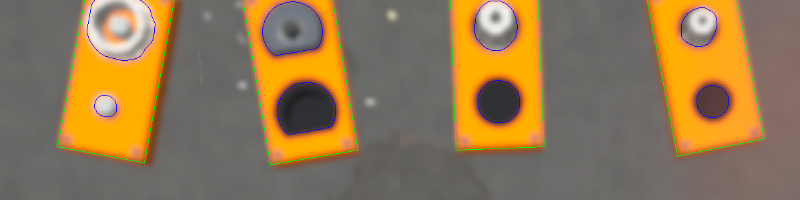

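```bash
sed -i 's/S=4000/S=4000; S=S/; s/tl2.append(o)/tl2.append(cv2.resize(o,(300,300)))/' m.py; python3 m.py >/dev/null
python3 - <<'E'
from h import *
T=bot.camera_model("top")["camera_from_world"]; print("cam",-T[:3,:3].T@T[:3,3])
rp=lambda x,y,z0,z1: world(proj([[x,y,z0]]),z1)[0].round(4)
print("post",rp(.5908,.366,.026,.036),"fixed nut",rp(.6505,.3542,.026,.041),"fixed sleeve",rp(.6387,.2058,.026,.038))
im=np.load("top.npy")
# model-free centroids
for n,(x,y,z,r) in dict(ca=(.433,.178,.032,.014),cb=(.438,.057,.04,.017),nut=(.454,-.092,.018,.032)).items():
    o=cv2.cvtColor(ortho(im,z,x-r,x+r,y-r,y+r,4000),cv2.COLOR_BGR2GRAY)
    for th in (130,160,190):
        m=(o>th).astype(np.uint8); c=max(cv2.findContours(m,0,1)[0],key=cv2.contourArea)
        (u,v),R=cv2.minEnclosingCircle(c); M=cv2.moments(c)
        print(n,th,"circ",round(x+r-v/4000,4),round(y+r-u/4000,4),"R",R/4,"cen",round(x+r-M['m01']/M['m00']/4000,4),round(y+r-M['m10']/M['m00']/4000,4))
E
```

```text
cam [0.37324763 0.03720949 1.06668168]
post [0.5887 0.3628 0.036 ] fixed nut [0.6465 0.3496 0.041 ] fixed sleeve [0.6356 0.2039 0.038 ]
ca 130 circ 0.436 0.1754 R 15.646295547485352 cen 0.4339 0.1766
ca 160 circ 0.4344 0.1762 R 12.642216682434082 cen 0.4336 0.1773
ca 190 circ 0.4333 0.1776 R 9.846502304077148 cen 0.4333 0.1779
cb 130 circ 0.4409 0.0576 R 17.435781478881836 cen 0.4408 0.0566
cb 160 circ 0.4409 0.0566 R 14.262609481811523 cen 0.4409 0.0565
cb 190 circ 0.4407 0.0565 R 12.725152969360352 cen 0.4408 0.0566
nut 130 circ 0.4535 -0.0923 R 27.148900985717773 cen 0.4536 -0.0925
nut 160 circ 0.4536 -0.0923 R 25.573719024658203 cen 0.454 -0.0926
nut 190 circ 0.4539 -0.0925 R 24.078353881835938 cen 0.4544 -0.093
```

View pics/o3.png

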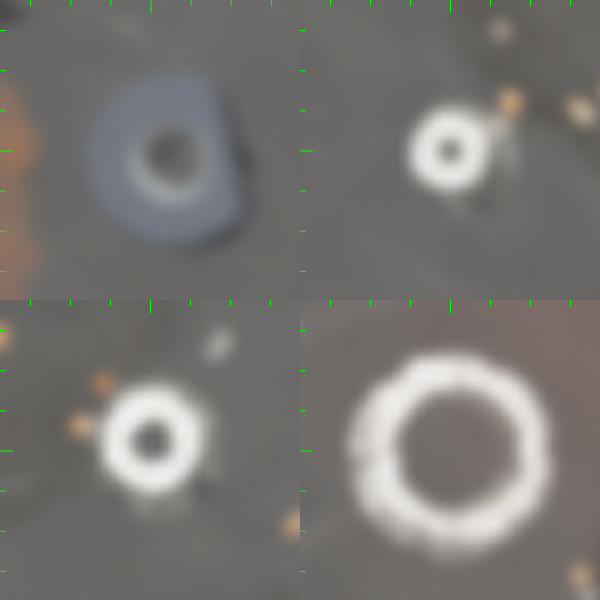

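The sleeve is at (172,158) with its flat tilted about 10° from vertical, and the other three parts are clearly centred. I'll refine the sleeve yaw and start travelling to the large collet.

Run:
```python
from h import *
im=np.load("top.npy"); S=4000; x1,y1=.451+.0375,.284+.0375
o=ortho(im,.03,.4135,x1,.2465,y1,S).astype(int)
d=o[...,0]-o[...,2]   # blue minus red
for th in (8,12,16):
    m=cv2.morphologyEx((d>th).astype(np.uint8),cv2.MORPH_CLOSE,np.ones((45,45)))
    c=max(cv2.findContours(m,0,1)[0],key=cv2.contourArea)[:,0,:]
    # brute model fit: circle r=22 with flat at 15, IoU
    best=None; v,u=np.mgrid[0:m.shape[0]:3,0:m.shape[1]:3]; M=m[::3,::3]>0
    X=x1-v/S; Y=y1-u/S
    for cx in np.arange(.444,.454,.0007):
        for cy in np.arange(.274,.284,.0007):
            for a in range(-92,-68,2):
                dx,dy=X-cx,Y-cy; A=np.radians(a)
                q=(dx*dx+dy*dy<.022**2)&(dx*np.cos(A)+dy*np.sin(A)<.015)
                e=(q^M).sum()
                if best is None or e<best[0]: best=(e,cx.round(4),cy.round(4),a,M.sum(),q.sum())
    print(th,best)
```

```text
8 (np.int64(540), np.float64(0.4489), np.float64(0.2782), -76, np.int64(1892), np.int64(2426))
12 (np.int64(1124), np.float64(0.4475), np.float64(0.2775), -90, np.int64(1291), np.int64(2415))
16 (np.int64(2391), np.float64(0.444), np.float64(0.2803), -90, np.int64(13), np.int64(2404))
```

Request:
carry_out(linear=[[0.5, 1, 0], [0.5, 1, 0], [0.5, 1, 0], [0.5, 1, 0], [0.5, 1, 0], [0.5, 1, 0], [0.5, 1, 0], [0.5, 1, 0], [0.5, 1, 0], [0.5, 1, 0], [0.5, 1, 0], [0.5, 1, 0]], rotation=[[0, 0, -0.13], [0, 0, -0.13], [0, 0, -0.13], [0, 0, -0.13], [0, 0, -0.13], [0, 0, -0.13], [0, 0, -0.13], [0, 0, -0.13], [0, 0, -0.13], [0, 0, -0.13], [0, 0, -0.13], [0, 0, -0.13]], grip=[-1, -1, -1, -1, -1, -1, -1, -1, -1, -1, -1, -1])

```text
time: 1.6
ee_pos: [0.2589, -0.2914, 0.2394]
tcp_rot: [180.0, -0.0, 2.1]
wrist_force: [-0.2, 0.1, 0.6]
opening: 0.0854
grasp_force: 0.0
```

Request:
carry_out(linear=[[0.5, 1, 0], [0.5, 1, 0], [0.5, 1, 0], [0.5, 1, 0], [0.5, 1, 0], [0.5, 1, 0], [0.5, 1, 0], [0.5, 1, 0], [0.5, 1, 0], [0.5, 1, 0], [0.5, 1, 0], [0.5, 1, 0]], rotation=[[0, 0, 0], [0, 0, 0], [0, 0, 0], [0, 0, 0], [0, 0, 0], [0, 0, 0], [0, 0, 0], [0, 0, 0], [0, 0, 0], [0, 0, 0], [0, 0, 0], [0, 0, 0]], grip=[-1, -1, -1, -1, -1, -1, -1, -1, -1, -1, -1, -1])

```text
time: 2.8
ee_pos: [0.3789, -0.0513, 0.2394]
tcp_rot: [180.0, -0.0, 2.1]
wrist_force: [0.4, -0.1, 0.6]
opening: 0.0855
grasp_force: 0.0
```

Request:
carry_out(linear=[[0.5, 0.9, -0.9], [0.5, 0.9, -0.9], [0.5, 0.9, -0.9], [0.5, 0.9, -0.9], [0.5, 0.9, -0.9], [0.6, 0.9, -0.9], [0, 0, 0], [0, 0, 0]], rotation=[[0, 0, 0], [0, 0, 0], [0, 0, 0], [0, 0, 0], [0, 0, 0], [0, 0, 0], [0, 0, 0], [0, 0, 0]], grip=[-1, -1, -1, -1, -1, -1, -1, -1])

```text
time: 3.6
ee_pos: [0.4415, 0.0328, 0.1315]
tcp_rot: [-179.0, 0.1, 3.7]
wrist_force: [-0.4, -0.6, 0.3]
opening: 0.0853
grasp_force: 0.0
```

```bash
python3 -c "
from workcell import bot
o=bot.get_obs()
for k in('time','q','qd','ee_pos','tcp_rot'): print(k,o[k].round(3) if k!='time' else o[k])"
```

```text
time 3.6
q [  3.653 -10.501 -16.721  83.837   0.959 179.943]
qd [-0.39  -1.196  0.821  0.37  -0.05  -0.035]
ee_pos [0.441 0.033 0.131]
tcp_rot [-1.79041e+02  5.60000e-02  3.71000e+00]
```

Request:
carry_out(linear=[[0, 0, 0]], rotation=[[0, 0, 0]], grip=[-1])

```text
time: 3.7
ee_pos: [0.4418, 0.0326, 0.1324]
tcp_rot: [-179.0, -0.1, 3.7]
wrist_force: [-0.1, -0.9, 0.0]
opening: 0.0851
grasp_force: 0.0
```

Joint 6 has hit its 180° stop. I'll use the half-turn-equivalent grasp (yaw + 180), which puts joint 6 near 0.

Request:
carry_out(linear=[[0, 0, 0], [0, 0.1, 0], [0, 0.1, 0], [0, 0.1, 0], [0, 0.1, 0], [0, 0.1, 0], [0, 0.1, 0], [0, 0.1, 0], [0, 0.1, 0], [0, 0.1, 0], [0, 0.1, 0], [0, 0.1, 0]], rotation=[[-0.12, 0, 0], [0, 0, 0.93], [0, 0, 0.93], [0, 0, 0.93], [0, 0, 0.93], [0, 0, 0.93], [0, 0, 0.93], [0, 0, 0.93], [0, 0, 0.93], [0, 0, 0.93], [0, 0, 0.93], [0, 0, 0.93]], grip=[-1, -1, -1, -1, -1, -1, -1, -1, -1, -1, -1, -1])

```text
time: 4.9
ee_pos: [0.4422, 0.052, 0.1321]
tcp_rot: [-179.9, 0.1, 86.0]
wrist_force: [-0.1, -0.6, -0.0]
opening: 0.0852
grasp_force: 0.0
```

Request:
carry_out(linear=[[0, 0.1, 0], [0, 0, 0], [0, 0, 0], [0, 0, 0], [0, 0, 0], [0, 0, 0], [0, 0, 0], [0, 0, 0], [0, 0, 0], [0, 0, 0], [0, 0, 0], [0, 0, 0]], rotation=[[0, 0, 0.95], [0, 0, 1], [0, 0, 1], [0, 0, 1], [0, 0, 1], [0, 0, 1], [0, 0, 1], [0, 0, 1], [0, 0, 1], [0, 0, 1], [0, 0, 1], [0, 0, 1]], grip=[-1, -1, -1, -1, -1, -1, -1, -1, -1, -1, -1, -1])

```text
time: 6.1
ee_pos: [0.4422, 0.0539, 0.1321]
tcp_rot: [-179.8, 0.1, -178.3]
wrist_force: [-0.9, -0.3, 0.2]
opening: 0.0852
grasp_force: 0.0
```

Request:
carry_out(linear=[[0, 0, 0], [0, 0, 0]], rotation=[[0, 0, 0], [0, 0, 0]], grip=[-1, -1])

```text
time: 6.3
ee_pos: [0.4421, 0.0541, 0.1318]
tcp_rot: [-179.8, 0.1, -178.9]
wrist_force: [-0.3, 0.2, 0.2]
opening: 0.0855
grasp_force: 0.0
```

Request:
carry_out(linear=[[-0.06, 0.12, 0], [0, 0, -1], [0, 0, -1], [0, 0, -1], [0, 0, -1], [0, 0, -0.8], [0, 0, -0.5], [0, 0, -0.29], [0, 0, 0], [0, 0, 0], [0, 0, 0], [0, 0, 0]], rotation=[[0, 0, 0], [0, 0, 0], [0, 0, 0], [0, 0, 0], [0, 0, 0], [0, 0, 0], [0, 0, 0], [0, 0, 0], [0, 0, 0], [0, 0, 0], [0, 0, 0], [0, 0, 0]], grip=[-1, -1, -1, -1, -1, -1, -1, -1, -1, 1, 1, 1], grip_force=40)

```text
time: 7.5
ee_pos: [0.4413, 0.0568, 0.0201]
tcp_rot: [-179.9, 0.1, -178.7]
wrist_force: [-0.2, 0.7, -0.0]
opening: 0.0437
grasp_force: 0.0
```

Request:
carry_out(linear=[[0, 0, 0], [0, 0, 0], [0, 0, 0], [0, 0, 0], [0, 0, 0]], rotation=[[0, 0, 0], [0, 0, 0], [0, 0, 0], [0, 0, 0], [0, 0, 0]], grip=[1, 1, 1, 1, 1])

```text
time: 8.0
ee_pos: [0.4412, 0.0567, 0.0202]
tcp_rot: [-179.9, 0.1, -178.7]
wrist_force: [-0.6, 0.2, 6.2]
opening: 0.0276
grasp_force: 39.3
```

Run:
```python
from h import *
o=bot.get_obs(); print(o['ee_pos'],o['tcp_rot'],o['opening'],o['grasp_force'],o['wrist_force'])
a=bot.camera("scene")
u,v=proj([[.44,.057,.03]],"scene")[0].astype(int); print(u,v)
cv2.imwrite("pics/s1.png",cv2.resize(a[v-75:v+50,u-80:u+80],None,fx=4,fy=4,interpolation=cv2.INTER_CUBIC))
```

```text
[0.44121741 0.05673921 0.02016413] [-1.79873082e+02  1.23464191e-01 -1.78666350e+02] 0.027595603336885176 39.34099027560478 [-0.58659632  0.23539865  6.22893113]
364 214
```

View pics/s1.png

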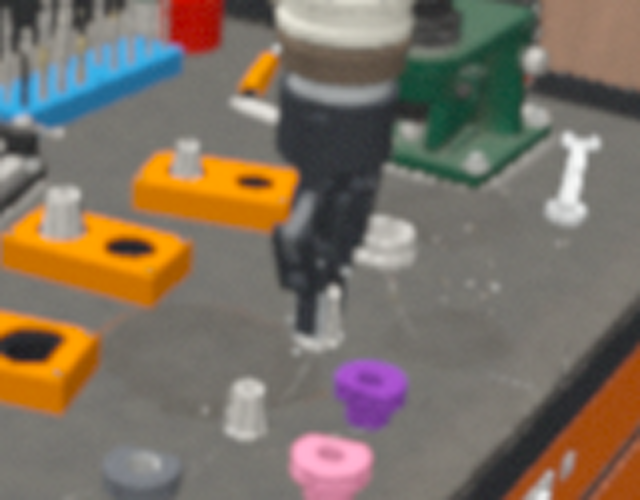

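The large collet (318,310) is between the fingers. I'll lift it and carry it over its socket.

Request:
carry_out(linear=[[0, 0, 0.5], [0, 0, 1], [0, 0, 1], [0, 0, 1], [0.95, -0.1, 0.5], [0.96, -0.1, 0], [0.96, -0.1, 0], [0.96, -0.1, 0], [0.96, -0.1, 0], [0.96, -0.1, 0], [0.96, -0.1, 0], [0.9, -0.06, 0]], rotation=[[0, 0, 0], [0, 0, 0], [0, 0, 0], [0, 0, 0], [0, 0, 0], [0, 0, 0], [0, 0, 0.03], [0, 0, 0.03], [0, 0, 0.03], [0, 0, 0], [0, 0, 0], [0, 0, 0]], grip=[1, 1, 1, 1, 1, 1, 1, 1, 1, 1, 1, 1])

```text
time: 9.25
ee_pos: [0.5938, 0.0414, 0.0997]
tcp_rot: [-179.9, 0.1, -178.0]
wrist_force: [-1.0, 0.4, -1.4]
opening: 0.0275
grasp_force: 39.3
```

Request:
carry_out(linear=[[0, 0, 0], [0, 0, 0]], rotation=[[0, 0, 0], [0, 0, 0]], grip=[1, 1])

```text
time: 9.45
ee_pos: [0.5926, 0.0415, 0.0993]
tcp_rot: [-179.9, 0.0, -178.0]
wrist_force: [-0.4, -0.4, -1.6]
opening: 0.0278
grasp_force: 39.3
```

Run:
```python
from h import *
o=bot.get_obs(); print(o['ee_pos'],o['tcp_rot'],o['opening'],o['grasp_force'],o['wrist_force'])
a=bot.camera("scene"); b=bot.camera("top")
u,v=proj([[.594,.04,.06]],"scene")[0].astype(int)
p,q=proj([[.594,.04,.06]],"top")[0].astype(int)
cv2.imwrite("pics/s2.png",np.hstack([cv2.resize(x,None,fx=4,fy=4,interpolation=cv2.INTER_CUBIC) for x in (a[v-60:v+60,u-50:u+50],b[q-60:q+60,p-50:p+50])]))
```

```text
[0.59264704 0.04147192 0.09933258] [-1.79870129e+02  1.57859384e-03 -1.77953073e+02] 0.027828935649988066 39.29097337001622 [-0.36715171 -0.37709899 -1.62797306]
```

View pics/s2.png

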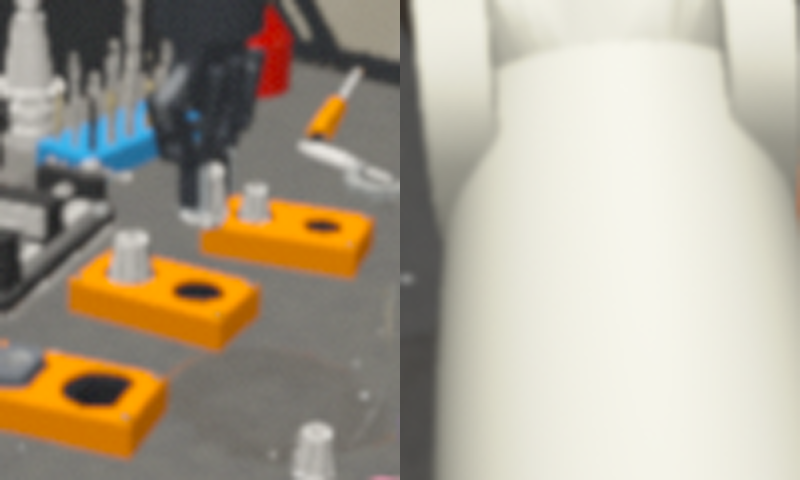

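The collet hangs upright in the gripper (210,195). The top view is blocked by the arm. Now lowering it.

Request:
carry_out(linear=[[0.08, 0, -0.5], [0, 0, -0.6], [0, 0, -0.6], [0, 0, -0.4], [0, 0, -0.3], [0, 0, -0.3], [0, 0, -0.2], [0, 0, -0.2], [0, 0, -0.1], [0, 0, 0], [0, 0, 0]], rotation=[[0, 0, 0], [0, 0, 0], [0, 0, 0], [0, 0, 0], [0, 0, 0], [0, 0, 0], [0, 0, 0], [0, 0, 0], [0, 0, 0], [0, 0, 0], [0, 0, 0]], grip=[1, 1, 1, 1, 1, 1, 1, 1, 1, 1, 1])

```text
time: 10.65
ee_pos: [0.5948, 0.0415, 0.0357]
tcp_rot: [-179.9, 0.1, -177.9]
wrist_force: [0.4, -0.2, -1.3]
opening: 0.0272
grasp_force: 39.3
```

Request:
carry_out(linear=[[0, 0, -0.05], [0, 0, 0], [0, 0, 0], [0, 0, 0], [0, 0, 0], [0, 0, 0], [0, 0, 0.5], [0, 0, 1], [0, 0, 1], [0, 0, 1], [0, 0, 0.5]], rotation=[[0, 0, 0], [0, 0, 0], [0, 0, 0], [0, 0, 0], [0, 0, 0], [0, 0, 0], [0, 0, 0], [0, 0, 0], [0, 0, 0], [0, 0, 0], [0, 0, 0]], grip=[1, 1, 0, -0.5, -0.5, -0.5, -0.5, -0.5, -0.5, -0.5, -0.5])

```text
time: 11.75
ee_pos: [0.5954, 0.0416, 0.1172]
tcp_rot: [-179.9, 0.2, -177.9]
wrist_force: [-0.6, 0.7, 0.6]
opening: 0.0641
grasp_force: 0.0
```

Request:
carry_out(linear=[[-0.9, 0.75, 0], [-0.9, 0.75, 0], [-0.9, 0.75, 0], [-0.9, 0.75, 0], [-0.9, 0.75, 0], [-0.9, 0.75, 0], [-0.9, 0.75, 0], [-0.9, 0.75, 0], [-0.9, 0.82, 0], [0, 0, 0], [0, 0, 0]], rotation=[[0, 0, 0], [0, 0, 0], [0, 0, 0], [0, 0, 0.2], [0, 0, 0.2], [0, 0, 0.2], [0, 0, 0.2], [0, 0, 0.2], [0, 0, 0.1], [0, 0, 0], [0, 0, 0]], grip=[-1, -1, -1, -1, -1, -1, -1, -1, -1, -1, -1])

```text
time: 12.85
ee_pos: [0.4327, 0.1781, 0.1147]
tcp_rot: [-179.9, 0.1, -169.1]
wrist_force: [0.7, -0.2, -0.8]
opening: 0.0854
grasp_force: 0.0
```

Run:
```python
from h import *
a=bot.camera("scene")
u,v=proj([[.594,.04,.03]],"scene")[0].astype(int)
cv2.imwrite("pics/s3.png",cv2.resize(a[v-50:v+50,u-65:u+65],None,fx=4,fy=4,interpolation=cv2.INTER_CUBIC))
```

```text
(no output)
```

View pics/s3.png

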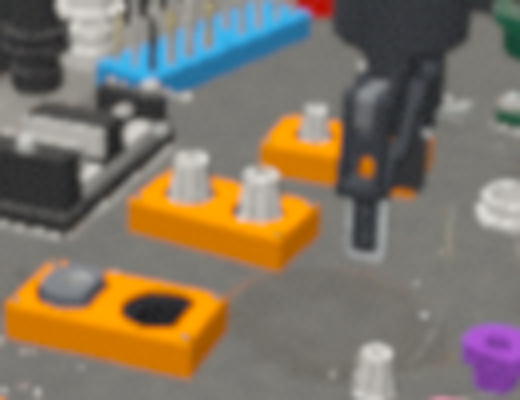

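The large collet sits seated in its socket (260,195), level with its neighbour. Next is the small collet.

Request:
carry_out(linear=[[0.03, 0, -1], [0, 0, -1], [0, 0, -1], [0, 0, -1], [0, 0, -0.5], [0, 0, -0.31], [0, 0, 0], [0, 0, 0], [0, 0, 0], [0, 0, 0], [0, 0, 0], [0, 0, 0]], rotation=[[0, 0, 0], [0, 0, 0], [0, 0, 0], [0, 0, 0], [0, 0, 0], [0, 0, 0], [0, 0, 0], [0, 0, 0], [0, 0, 0], [0, 0, 0], [0, 0, 0], [0, 0, 0]], grip=[-1, -1, -1, -1, -1, -1, -1, -1, 1, 1, 1, 1], grip_force=40)

```text
time: 14.1
ee_pos: [0.4333, 0.178, 0.0185]
tcp_rot: [-179.9, 0.1, -169.1]
wrist_force: [0.5, -0.0, -0.2]
opening: 0.028
grasp_force: 0.2
```

Request:
carry_out(linear=[[0, 0, 0], [0, 0, 0], [0, 0, 0], [0, 0, 0], [0, 0, 0]], rotation=[[0, 0, 0], [0, 0, 0], [0, 0, 0], [0, 0, 0], [0, 0, 0]], grip=[1, 1, 1, 1, 1])

```text
time: 14.6
ee_pos: [0.4334, 0.178, 0.0187]
tcp_rot: [-179.9, 0.1, -169.1]
wrist_force: [-1.7, -0.6, 5.8]
opening: 0.0214
grasp_force: 39.0
```

Request:
carry_out(linear=[[0, 0, 0.5], [0, 0, 1], [0, 0, 1], [0, 0, 1], [0.45, -0.956, 0.5], [0.45, -0.956, 0], [0.45, -0.956, 0], [0.45, -0.956, 0], [0.45, -0.956, 0], [0.45, -0.956, 0], [0.45, -0.956, 0], [0.45, -0.956, 0]], rotation=[[0, 0, 0], [0, 0, 0], [0, 0, 0], [0, 0, 0], [0, 0, 0], [0, 0, 0], [0, 0, 0], [0, 0, 0], [0, 0, 0], [0, 0, 0], [0, 0, 0], [0, 0, 0]], grip=[1, 1, 1, 1, 1, 1, 1, 1, 1, 1, 1, 1])

```text
time: 15.8
ee_pos: [0.5055, 0.0241, 0.0986]
tcp_rot: [-179.9, 0.1, -169.1]
wrist_force: [-0.7, 0.4, -0.7]
opening: 0.0213
grasp_force: 38.8
```

Request:
carry_out(linear=[[0.45, -0.956, 0], [0.45, -0.956, 0], [0.45, -0.956, 0], [0.45, -0.956, 0], [0.45, -0.956, 0], [0.45, -0.956, 0], [0.48, -0.956, 0], [0, 0, 0], [0, 0, 0], [0, 0, 0]], rotation=[[0, 0, 0], [0, 0, 0], [0, 0, 0], [0, 0, 0], [0, 0, 0], [0, 0, 0], [0, 0, 0], [0, 0, 0], [0, 0, 0], [0, 0, 0]], grip=[1, 1, 1, 1, 1, 1, 1, 1, 1, 1])

```text
time: 16.8
ee_pos: [0.5686, -0.1083, 0.0984]
tcp_rot: [-179.9, 0.0, -169.1]
wrist_force: [-0.0, 0.7, 0.3]
opening: 0.0208
grasp_force: 38.8
```

Request:
carry_out(linear=[[0.02, -0.025, -0.5], [0, 0, -0.6], [0, 0, -0.6], [0, 0, -0.4], [0, 0, -0.3], [0, 0, -0.3], [0, 0, -0.2], [0, 0, -0.2], [0, 0, -0.04], [0, 0, 0], [0, 0, 0]], rotation=[[0, 0, 0], [0, 0, 0], [0, 0, 0], [0, 0, 0], [0, 0, 0], [0, 0, 0], [0, 0, 0], [0, 0, 0], [0, 0, 0], [0, 0, 0], [0, 0, 0]], grip=[1, 1, 1, 1, 1, 1, 1, 1, 1, 1, 1])

```text
time: 17.9
ee_pos: [0.5694, -0.1094, 0.0358]
tcp_rot: [-179.9, 0.1, -169.1]
wrist_force: [0.1, -0.3, -1.5]
opening: 0.0216
grasp_force: 38.8
```

Request:
carry_out(linear=[[0, 0, 0], [0, 0, 0], [0, 0, 0], [0, 0, 0], [0, 0, 0], [0, 0, 0.5], [0, 0, 1], [0, 0, 1], [0, 0, 1], [0, 0, 0.5]], rotation=[[0, 0, 0], [0, 0, 0], [0, 0, 0], [0, 0, 0], [0, 0, 0], [0, 0, 0], [0, 0, 0], [0, 0, 0], [0, 0, 0], [0, 0, 0]], grip=[0.2, -0.4, -0.4, -0.4, -0.4, -0.4, -0.4, -0.4, -0.4, -0.4])

```text
time: 18.9
ee_pos: [0.57, -0.1095, 0.1182]
tcp_rot: [-179.8, 0.2, -169.1]
wrist_force: [-0.5, -0.2, -0.5]
opening: 0.0597
grasp_force: 0.0
```

Request:
carry_out(linear=[[-0.96, 0.14, 0], [-0.96, 0.14, 0], [-0.96, 0.14, 0], [-0.96, 0.14, 0], [-0.96, 0.14, 0], [-0.96, 0.12, 0], [0, 0, 0], [0, 0, 0]], rotation=[[0, 0, -0.44], [0, 0, -0.44], [0, 0, -0.44], [0, 0, -0.44], [0, 0, -0.44], [0, 0, -0.46], [0, 0, 0], [0, 0, 0]], grip=[-1, -1, -1, -1, -1, -1, -1, -1])

```text
time: 19.7
ee_pos: [0.4544, -0.0931, 0.1158]
tcp_rot: [-179.9, 0.1, 169.6]
wrist_force: [0.3, 0.4, 0.3]
opening: 0.085
grasp_force: 0.0
```

Run:
```python
from h import *
a=bot.camera("scene")
u,v=proj([[.57,-.05,.03]],"scene")[0].astype(int)
cv2.imwrite("pics/s4.png",cv2.resize(a[v-50:v+50,u-65:u+65],None,fx=4,fy=4,interpolation=cv2.INTER_CUBIC))
```

```text
(no output)
```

View pics/s4.png

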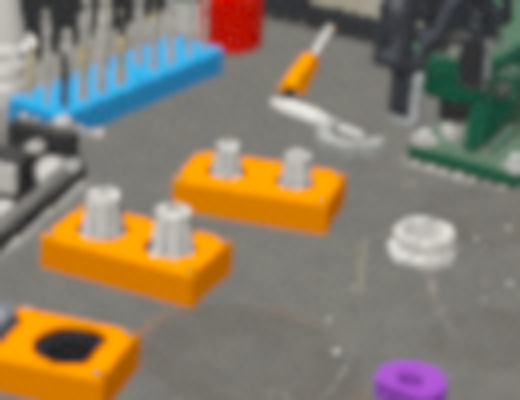

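The small collet is seated (296,170), level with its fixed twin (228,160). Now the nut.

Request:
carry_out(linear=[[0, 0, -1], [0, 0, -1], [0, 0, -1], [0, 0, -1], [0, 0, -0.8], [0, 0, -0.4], [0, 0, -0.19], [0, 0, 0], [0, 0, 0], [0, 0, 0], [0, 0, 0], [0, 0, 0]], rotation=[[0, 0, 0], [0, 0, 0], [0, 0, 0], [0, 0, 0], [0, 0, 0], [0, 0, 0], [0, 0, 0], [0, 0, 0], [0, 0, 0], [0, 0, 0], [0, 0, 0], [0, 0, 0]], grip=[-1, -1, -1, -1, -1, -1, -1, -1, 1, 1, 1, 1], grip_force=60)

```text
time: 20.95
ee_pos: [0.4546, -0.093, 0.0091]
tcp_rot: [-179.9, 0.2, 169.6]
wrist_force: [-3.5, -0.5, 7.7]
opening: 0.0457
grasp_force: 59.7
```

Request:
carry_out(linear=[[0, 0, 0], [0, 0, 0], [0, 0, 0], [0, 0, 0]], rotation=[[0, 0, 0], [0, 0, 0], [0, 0, 0], [0, 0, 0]], grip=[1, 1, 1, 1])

```text
time: 21.35
ee_pos: [0.4546, -0.093, 0.0091]
tcp_rot: [-179.9, 0.2, 169.6]
wrist_force: [-2.7, 1.2, 8.4]
opening: 0.0457
grasp_force: 59.6
```

Request:
carry_out(linear=[[0, 0, 0.3], [0, 0, 0.7], [0, 0, 1], [0, 0, 1], [0, 0, 1], [0, 0, 0.5], [0, 0, 0]], rotation=[[0, 0, 0], [0, 0, 0], [0, 0, 0], [0, 0, 0], [0, 0, 0], [0, 0, 0], [0, 0, 0]], grip=[1, 1, 1, 1, 1, 1, 1])

```text
time: 22.05
ee_pos: [0.4549, -0.0932, 0.0995]
tcp_rot: [-179.9, 0.2, 169.6]
wrist_force: [-0.5, -0.4, -1.7]
opening: 0.0454
grasp_force: 61.2
```

Request:
carry_out(linear=[[0.25, 0.95, 0], [0.25, 0.95, 0], [0.25, 0.95, 0], [0.25, 0.95, 0], [0.25, 0.95, 0], [0.25, 0.95, 0], [0.25, 0.95, 0], [0.25, 0.95, 0], [0.25, 0.95, 0], [0.25, 0.95, 0], [0.25, 0.95, 0], [0.25, 0.95, 0]], rotation=[[0, 0, 0], [0, 0, 0], [0, 0, 0], [0, 0, 0], [0, 0, 0], [0, 0, 0], [0, 0, 0], [0, 0, 0], [0, 0, 0], [0, 0, 0], [0, 0, 0], [0, 0, 0]], grip=[1, 1, 1, 1, 1, 1, 1, 1, 1, 1, 1, 1])

```text
time: 23.25
ee_pos: [0.5137, 0.1357, 0.0965]
tcp_rot: [-179.8, -0.0, 169.6]
wrist_force: [0.6, -0.2, -1.0]
opening: 0.0455
grasp_force: 61.3
```

Request:
carry_out(linear=[[0.3, 0.95, 0], [0.3, 0.95, 0], [0.3, 0.95, 0], [0.3, 0.95, 0], [0.3, 0.95, 0], [0.3, 0.95, 0], [0.3, 0.95, 0], [0.3, 0.95, 0], [0.3, 0.95, 0], [0.3, 0.95, 0], [0.3, 0.95, 0], [0.3, 0.95, 0]], rotation=[[0, 0, 0], [0, 0, 0], [0, 0, 0], [0, 0, 0], [0, 0, 0], [0, 0, 0], [0, 0, 0], [0, 0, 0], [0, 0, 0], [0, 0, 0], [0, 0, 0], [0, 0, 0]], grip=[1, 1, 1, 1, 1, 1, 1, 1, 1, 1, 1, 1])

```text
time: 24.45
ee_pos: [0.586, 0.364, 0.0966]
tcp_rot: [-179.8, 0.0, 169.6]
wrist_force: [0.4, 0.3, -1.2]
opening: 0.0451
grasp_force: 61.3
```

Request:
carry_out(linear=[[0, 0, 0], [0, 0, 0], [0, 0, 0]], rotation=[[0, 0, 0], [0, 0, 0], [0, 0, 0]], grip=[1, 1, 1])

```text
time: 24.75
ee_pos: [0.5858, 0.3625, 0.0972]
tcp_rot: [-179.8, 0.0, 169.6]
wrist_force: [-0.4, 0.4, -1.8]
opening: 0.0453
grasp_force: 61.4
```

Run:
```python
from h import *
a=bot.camera("scene")
u,v=proj([[.59,.36,.05]],"scene")[0].astype(int)
cv2.imwrite("pics/s5.png",cv2.resize(a[v-50:v+50,u-65:u+65],None,fx=4,fy=4,interpolation=cv2.INTER_CUBIC))
```

```text
(no output)
```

View pics/s5.png

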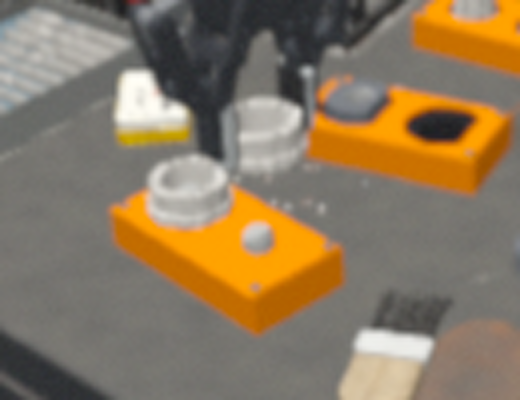

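The nut hangs level (268,130) and the post is at (258,237). Lowering it now.

Request:
carry_out(linear=[[0.14, 0.03, -0.5], [0, 0, -0.6], [0, 0, -0.6], [0, 0, -0.4], [0, 0, -0.2], [0, 0, -0.2], [0, 0, 0]], rotation=[[0, 0, 0], [0, 0, 0], [0, 0, 0], [0, 0, 0], [0, 0, 0], [0, 0, 0], [0, 0, 0]], grip=[1, 1, 1, 1, 1, 1, 1])

```text
time: 25.5
ee_pos: [0.5887, 0.3635, 0.0473]
tcp_rot: [-179.9, 0.0, 169.6]
wrist_force: [-0.2, 0.0, -1.5]
opening: 0.0452
grasp_force: 61.4
```

Request:
carry_out(linear=[[0, 0, -0.2], [0, 0, -0.2], [0, 0, -0.1], [0, 0, 0], [0, 0, 0]], rotation=[[0, 0, 0], [0, 0, 0], [0, 0, 0], [0, 0, 0], [0, 0, 0]], grip=[1, 1, 1, 1, 1])

```text
time: 26.0
ee_pos: [0.5889, 0.3637, 0.0377]
tcp_rot: [-179.9, 0.1, 169.6]
wrist_force: [0.1, -0.4, -1.8]
opening: 0.0454
grasp_force: 61.4
```

Request:
carry_out(linear=[[0, 0, -0.1], [0, 0, 0], [0, 0, 0], [0, 0, 0], [0, 0, 0], [0, 0, 0], [0, 0, 0.4], [0, 0, 1], [0, 0, 1], [0, 0, 1], [0, 0, 0.6]], rotation=[[0, 0, 0], [0, 0, 0], [0, 0, 0], [0, 0, 0], [0, 0, 0], [0, 0, 0], [0, 0, 0], [0, 0, 0], [0, 0, 0], [0, 0, 0], [0, 0, 0]], grip=[1, 1, 0.2, -0.6, -0.6, -0.6, -0.6, -0.6, -0.6, -0.6, -0.6])

```text
time: 27.1
ee_pos: [0.5894, 0.364, 0.1184]
tcp_rot: [-180.0, 0.2, 169.6]
wrist_force: [1.0, 0.5, -0.6]
opening: 0.0683
grasp_force: 0.0
```

Request:
carry_out(linear=[[-0.6, -0.35, 0], [-0.6, -0.35, 0], [-0.6, -0.35, 0], [-0.6, -0.35, 0], [-0.6, -0.35, 0], [-0.6, -0.35, 0], [-0.6, -0.35, 0], [-0.6, -0.35, 0], [-0.6, -0.35, 0], [-0.6, -0.35, 0], [-0.6, -0.35, 0], [-0.4, -0.4, 0]], rotation=[[0, 0, 0.95], [0, 0, 1], [0, 0, 1], [0, 0, 1], [0, 0, 1], [0, 0, 1], [0, 0, 1], [0, 0, 1], [0, 0, 1], [0, 0, 1], [0, 0, 1], [0, 0, 1]], grip=[-1, -1, -1, -1, -1, -1, -1, -1, -1, -1, -1, -1])

```text
time: 28.3
ee_pos: [0.4482, 0.2784, 0.116]
tcp_rot: [-179.9, 0.1, -94.5]
wrist_force: [-0.3, -0.9, -0.3]
opening: 0.0851
grasp_force: 0.0
```

Request:
carry_out(linear=[[0, 0, 0], [0, 0, 0], [0, 0, 0], [0, 0, 0]], rotation=[[0, 0, 1], [0, 0, 1], [0, 0, 0], [0, 0, 0]], grip=[-1, -1, -1, -1])

```text
time: 28.7
ee_pos: [0.4489, 0.2786, 0.1159]
tcp_rot: [-179.9, 0.1, -79.1]
wrist_force: [-0.4, 0.6, 0.2]
opening: 0.0853
grasp_force: 0.0
```

Run:
```python
from h import *
a=bot.camera("scene")
u,v=proj([[.56,.32,.03]],"scene")[0].astype(int)
cv2.imwrite("pics/s6.png",cv2.resize(a[v-55:v+65,u-70:u+90],None,fx=4,fy=4,interpolation=cv2.INTER_CUBIC))
im=np.load("top.npy"); S=4000; x1,y1=.4488+.035,.2783+.035
o=ortho(im,.03,.4138,x1,.2433,y1,S)
t=[]
for ang in (-74,-78,-82):
    c=o.copy(); A=np.radians(ang); tt=np.linspace(0,2*np.pi,400)
    P=.022*np.c_[np.cos(tt),np.sin(tt)]; n=np.array([np.cos(A),np.sin(A)]); P=P[P@n<.0151]
    for p in P: cv2.circle(c,(int((y1-.2783-p[1])*S),int((x1-.4488-p[0])*S)),0,(0,255,0),-1)
    m=np.array([-n[1],n[0]])
    for k in np.linspace(-.016,.016,100):
        p=.015*n+k*m; cv2.circle(c,(int((y1-.2783-p[1])*S),int((x1-.4488-p[0])*S)),0,(0,255,0),-1)
    t.append(cv2.resize(c,(266,266)))
cv2.imwrite("pics/fit.png",cv2.convertScaleAbs(cv2.resize(np.hstack(t),None,fx=1,fy=1),alpha=2,beta=-80))
```

```text
(no output)
```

View pics/s6.png

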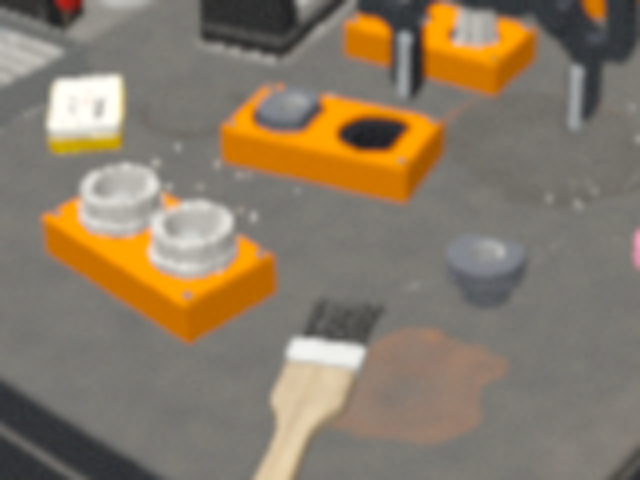

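View pics/fit.png

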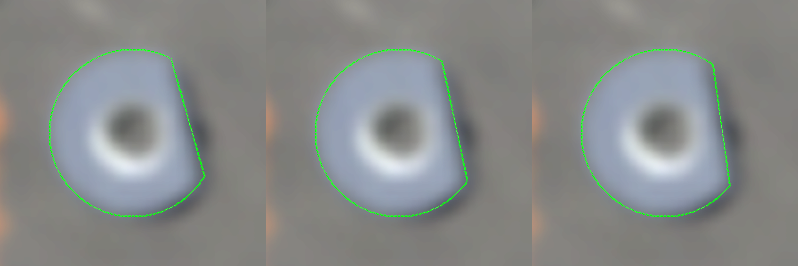

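The nut lies flat on the block (193,240), matching its twin, and a flat at −78° (sleeve yaw ≈ 101.5°) fits the sleeve best. I'll grip the upper part of the collar so the fingertips stay above the block.

Request:
carry_out(linear=[[0, 0, -1], [0, 0, -1], [0, 0, -1], [0, 0, -1], [0, 0, -0.5], [0, 0, -0.25], [0, 0, 0], [0, 0, 0], [0, 0, 0], [0, 0, 0], [0, 0, 0], [0, 0, 0]], rotation=[[0, 0, 0], [0, 0, 0], [0, 0, 0], [0, 0, 0.07], [0, 0, 0], [0, 0, 0], [0, 0, 0], [0, 0, 0], [0, 0, 0], [0, 0, 0], [0, 0, 0], [0, 0, 0]], grip=[-1, -1, -1, -1, -1, -1, -1, -1, 1, 1, 1, 1], grip_force=60)

```text
time: 29.95
ee_pos: [0.4492, 0.2789, 0.0216]
tcp_rot: [-179.8, 0.1, -78.3]
wrist_force: [-1.4, -0.1, 5.1]
opening: 0.0415
grasp_force: 61.0
```

Request:
carry_out(linear=[[0, 0, 0], [0, 0, 0], [0, 0, 0], [0, 0, 0]], rotation=[[0, 0, 0], [0, 0, 0], [0, 0, 0], [0, 0, 0]], grip=[1, 1, 1, 1])

```text
time: 30.35
ee_pos: [0.4492, 0.2788, 0.0216]
tcp_rot: [-179.8, 0.1, -78.3]
wrist_force: [-1.4, -0.4, 4.6]
opening: 0.0412
grasp_force: 61.0
```

Run:
```python
from h import *
a=bot.camera("scene")
u,v=proj([[.449,.278,.03]],"scene")[0].astype(int)
cv2.imwrite("pics/s7.png",cv2.resize(a[v-40:v+30,u-45:u+45],None,fx=7,fy=7,interpolation=cv2.INTER_CUBIC))
```

```text
(no output)
```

View pics/s7.png

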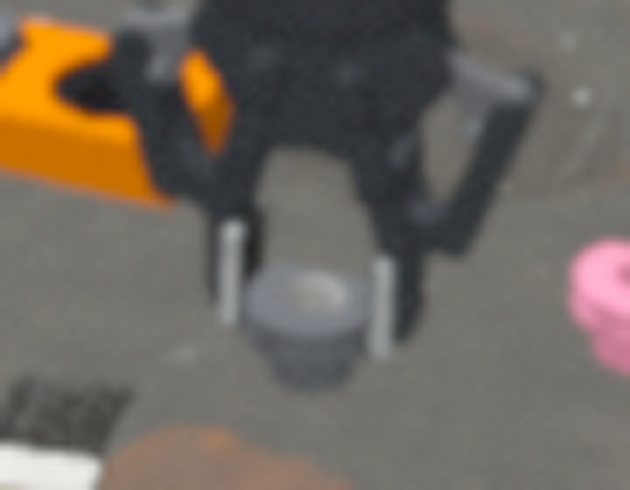

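The picture shows the pads reaching down to the collar's underside, so I can re-grip 5 mm higher, leaving the tips clear of the block at placing.

Request:
carry_out(linear=[[0, 0, 0], [0, 0, 0], [0, 0, 0], [0, 0, 0.27], [0, 0, 0], [0, 0, 0], [0, 0, 0], [0, 0, 0], [0, 0, 0], [0, 0, 0], [0, 0, 0]], rotation=[[0, 0, 0], [0, 0, 0], [0, 0, 0], [0, 0, 0], [0, 0, 0], [0, 0, 0], [0, 0, 0], [0, 0, 0], [0, 0, 0], [0, 0, 0], [0, 0, 0]], grip=[-0.4, -0.4, -0.4, -0.4, -0.4, 1, 1, 1, 1, 1, 1], grip_force=50)

```text
time: 31.5
ee_pos: [0.4491, 0.2788, 0.0267]
tcp_rot: [-179.8, 0.1, -78.3]
wrist_force: [-0.9, -1.8, 4.5]
opening: 0.0411
grasp_force: 50.5
```

Request:
carry_out(linear=[[0, 0, 0.3], [0, 0, 0.7], [0, 0, 1], [0, 0, 1], [0, 0, 0.5], [0, 0, 0]], rotation=[[0, 0, 0], [0, 0, 0], [0, 0, 0], [0, 0, 0], [0, 0, 0], [0, 0, 0]], grip=[1, 1, 1, 1, 1, 1])

```text
time: 32.1
ee_pos: [0.4497, 0.2791, 0.098]
tcp_rot: [-179.7, 0.1, -78.3]
wrist_force: [0.7, 0.2, -1.9]
opening: 0.0411
grasp_force: 51.0
```

Request:
carry_out(linear=[[0.52, -0.35, 0], [0.52, -0.35, 0], [0.52, -0.35, 0], [0.52, -0.35, 0], [0.52, -0.35, 0], [0.52, -0.35, 0], [0.52, -0.35, 0], [0.52, -0.35, 0], [0.52, -0.35, 0], [0.52, -0.35, 0], [0.52, -0.35, 0], [0.52, -0.35, 0]], rotation=[[0, 0, -0.96], [0, 0, -0.96], [0, 0, -0.96], [0, 0, -0.96], [0, 0, -0.96], [0, 0, -0.96], [0, 0, -0.96], [0, 0, -0.96], [0, 0, -0.96], [0, 0, -0.96], [0, 0, -0.96], [0, 0, -0.96]], grip=[1, 1, 1, 1, 1, 1, 1, 1, 1, 1, 1, 1])

```text
time: 33.3
ee_pos: [0.5736, 0.1941, 0.0948]
tcp_rot: [-179.9, -0.0, -170.7]
wrist_force: [0.2, 0.3, -1.1]
opening: 0.0417
grasp_force: 51.0
```

Request:
carry_out(linear=[[0, 0, 0], [0, 0, 0], [0, 0, 0]], rotation=[[0, 0, 0], [0, 0, 0], [0, 0, 0]], grip=[1, 1, 1])

```text
time: 33.6
ee_pos: [0.573, 0.1949, 0.0956]
tcp_rot: [-179.9, 0.0, -170.2]
wrist_force: [-0.6, -0.9, -1.6]
opening: 0.0414
grasp_force: 51.0
```

Run:
```python
from h import *
a=bot.camera("scene")
u,v=proj([[.576,.195,.05]],"scene")[0].astype(int)
cv2.imwrite("pics/s8.png",cv2.resize(a[v-40:v+30,u-45:u+45],None,fx=7,fy=7,interpolation=cv2.INTER_CUBIC))
```

```text
(no output)
```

View pics/s8.png

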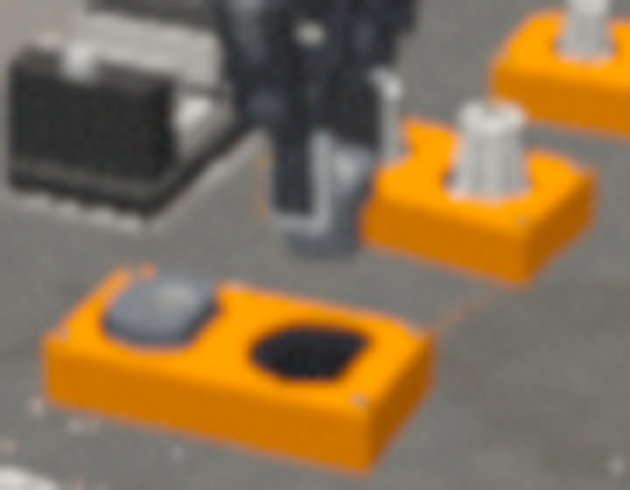

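The sleeve is held upright above the block (325,205), ready to lower.

Request:
carry_out(linear=[[0.14, 0, -0.5], [0, 0, -0.6], [0, 0, -0.6], [0, 0, -0.4], [0, 0, -0.3], [0, 0, -0.2], [0, 0, -0.2], [0, 0, 0], [0, 0, 0]], rotation=[[0, 0, 0], [0, 0, 0], [0, 0, 0], [0, 0, 0], [0, 0, 0], [0, 0, 0], [0, 0, 0], [0, 0, 0], [0, 0, 0]], grip=[1, 1, 1, 1, 1, 1, 1, 1, 1])

```text
time: 34.55
ee_pos: [0.5766, 0.1947, 0.0403]
tcp_rot: [-179.9, 0.1, -170.4]
wrist_force: [-0.6, 0.1, -2.1]
opening: 0.0413
grasp_force: 51.0
```

Request:
carry_out(linear=[[0, 0, -0.15], [0, 0, -0.1], [0, 0, 0], [0, 0, 0]], rotation=[[0, 0, 0], [0, 0, 0], [0, 0, 0], [0, 0, 0]], grip=[1, 1, 1, 1])

```text
time: 34.95
ee_pos: [0.5764, 0.1946, 0.0351]
tcp_rot: [-179.9, 0.1, -170.4]
wrist_force: [0.2, 0.0, -1.2]
opening: 0.0412
grasp_force: 51.0
```

Request:
carry_out(linear=[[0, 0, -0.1], [0, 0, 0], [0, 0, 0]], rotation=[[0, 0, 0], [0, 0, 0], [0, 0, 0]], grip=[1, 1, 1])

```text
time: 35.25
ee_pos: [0.5764, 0.1946, 0.033]
tcp_rot: [-179.9, 0.1, -170.4]
wrist_force: [0.2, 0.4, -2.1]
opening: 0.0414
grasp_force: 51.0
```

Still no contact, with the collar already in the recess. I'll release, retreat upward and back toward the robot's right so the top camera can see the blocks.

Request:
carry_out(linear=[[0, 0, 0], [0, 0, 0], [0, 0, 0], [0, 0, 0], [0, 0, 0], [0, 0, 0.3], [0, 0, 0.8], [0, 0, 1], [0, 0, 1], [0, 0, 1], [0, 0, 1], [0, 0, 1]], rotation=[[0, 0, 0], [0, 0, 0], [0, 0, 0], [0, 0, 0], [0, 0, 0], [0, 0, 0], [0, 0, 0], [0, 0, 0], [0, 0, 0], [0, 0, 0], [0, 0, 0], [0, 0, 0]], grip=[0.2, -0.4, -0.4, -0.4, -0.4, -0.4, -0.4, -0.4, -0.4, -0.4, -0.4, -0.4])

```text
time: 36.45
ee_pos: [0.5766, 0.1947, 0.1576]
tcp_rot: [-179.9, 0.2, -170.4]
wrist_force: [0.3, 1.1, -0.2]
opening: 0.0594
grasp_force: 0.0
```

Request:
carry_out(linear=[[-1, -1, 0.5], [-1, -1, 0.5], [-1, -1, 0.5], [-1, -1, 0.5], [-1, -1, 0.5], [-1, -1, 0], [-1, -1, 0], [-1, -1, 0], [-1, -1, 0], [-1, -1, 0], [-1, -1, 0], [0, -1, 0]], rotation=[[0, 0, 0], [0, 0, 0], [0, 0, 0], [0, 0, 0], [0, 0, 0], [0, 0, 0], [0, 0, 0], [0, 0, 0], [0, 0, 0], [0, 0, 0], [0, 0, 0], [0, 0, 0]], grip=[-1, -1, -1, -1, -1, -1, -1, -1, -1, -1, -1, -1])

```text
time: 37.65
ee_pos: [0.3548, -0.046, 0.2071]
tcp_rot: [-179.8, 0.2, -170.4]
wrist_force: [0.7, 0.1, -0.0]
opening: 0.0856
grasp_force: 0.0
```

Request:
carry_out(linear=[[0, -1, 0], [0, -1, 0], [0, -1, 0], [0, -1, 0], [0, -1, 0], [0, -1, 0], [0, 0, 0], [0, 0, 0]], rotation=[[0, 0, 0], [0, 0, 0], [0, 0, 0], [0, 0, 0], [0, 0, 0], [0, 0, 0], [0, 0, 0], [0, 0, 0]], grip=[-1, -1, -1, -1, -1, -1, -1, -1])

```text
time: 38.45
ee_pos: [0.3564, -0.1654, 0.2061]
tcp_rot: [-179.8, 0.1, -170.5]
wrist_force: [-1.1, 1.0, 1.3]
opening: 0.0851
grasp_force: 0.0
```

Run:
```python
from h import *
a=bot.camera("scene"); b=bot.camera("top")
u,v=proj([[.58,.16,.03]],"scene")[0].astype(int)
A=cv2.resize(a[v-60:v+60,u-110:u+90],(800,480)[0:2],interpolation=cv2.INTER_CUBIC)
A=cv2.resize(A,(500,300)); B=cv2.resize(b[120:225,130:430],(800,280),interpolation=cv2.INTER_CUBIC)
C=cv2.resize(a[v-30:v+30,u-55:u+5],(300,300),interpolation=cv2.INTER_CUBIC)
cv2.imwrite("pics/f.png",np.vstack([np.hstack([A,C]),B]))
```

```text
(no output)
```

View pics/f.png

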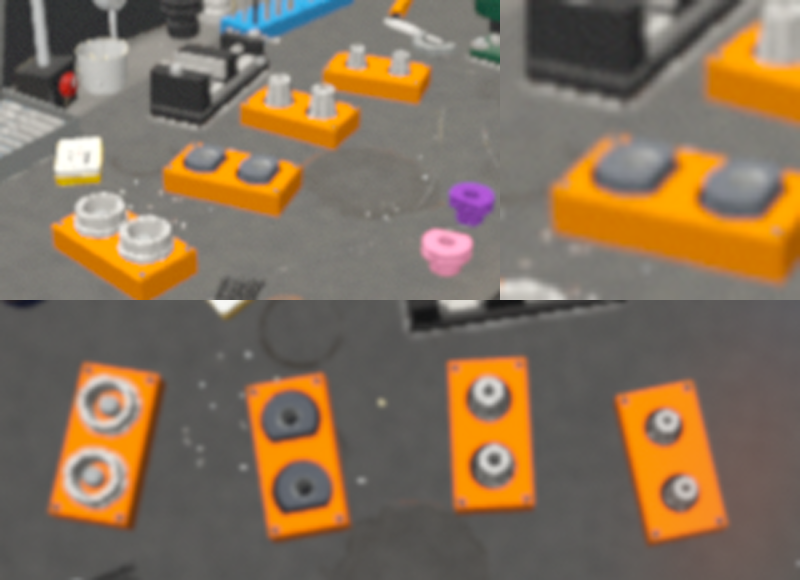

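All four parts sit in their places: nut (92,477), sleeve (302,487) low and flat like its twin, large collet (493,463) and small collet (682,490). The look-alikes and the insert box have not moved, so I'm handing in.

```bash
python3 -c "
from workcell import bot
print(bot.job_done())"
```

```text
the job is handed in; nothing more can be done
None
```

I put both collets, the nut and the sleeve in their places and let go of them. The last pictures show each sitting level with its fixed twin, and I handed the job in at about 38.6 s; no verdict came back.

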